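Rock the tube slope gauge on its rest stud until the pointer hangs in the index fork

TASK

Pick up the slope gauge (the upright plate with a swinging pointer and a sample tube clipped to its side) by the grip on its top and stand it upright, by the middle of its foot, on the sprung domed stud of the rest stand, weighing the stud part of the way down. Then rock the gauge on the stud until its pointer hangs still between the two prongs of the index fork, and finish while holding it there: do not let go, keep the foot on the part-sunk stud, and leave the things standing around where they are.

Things in the scene. Friction and masses are not known exactly. Their poses are not given: they have to be found in the camera images.
- gauge_grip (a point): Centre of the grip on top of the loose slope gauge: ridged grey block 28 (x) x 34 (y) x 50 mm high, 128 to 178 mm above the gauge's underside. The point lies 153 mm above the middle of the foot's underside. Gauge axes: z up along it, x from its dial to its back (the dial faces -x, roughly to the robot or to its right), y to the left as the robot sees the dial. The gauge stands upright on the trolley at the start.
- gauge_foot (a point): Middle of the flat underside of the gauge's rubber foot (40 mm in x, 76 in y, 8 thick); axes as gauge_grip. Above it a plate 100 mm wide (y), 8 thick, up to 128 mm high, with a rim along its +y edge reaching 18 mm in front. A capped sample tube is clipped to its -y edge, reaching 72 mm out from the middle and up to 93 mm high. Gauge and all: about 0.23 to 0.34 kg.
- stud_top (a point): Topmost point of the steel stud of the rest stand: a pin 22 mm across with a round dome on top, rising 25 mm out of a fixed round grey stand (foot 92 mm across, 15 mm high; column 38 mm across up to 46 mm high). Its top is 71 mm above the trolley when not pressed.
- stud (a joint): How far the stud is pressed down, m: 0 up, 0.012 fully down. It is sprung, about 400 N/m (4.8 N at the bottom), so it springs back when unloaded.
- pointer (a joint): Angle of the pointer in the gauge, rad. It is a weighted pendulum in front of the dial, 80 mm long, pivot 118 mm above the gauge's underside; it hangs plumb and swings for a second or two after a movement. 0 when the gauge is upright, +a when the gauge's top leans by a towards gauge +y (a turn of -a about gauge x).
- index (a joint): Angle of the index fork in the gauge, rad, about the same pivot and with the same sense as the pointer: clamped somewhere from 0.20 to 0.42 (towards gauge +y) and stays there. The fork is two short dark prongs 20 mm long with an open gap of 12 mm at the pointer's tip.
- pointer_tip (a point): Tip of the swinging pointer, 80 mm from the pivot.
- index_mark (a point): The middle of the gap of the index fork, 80 mm from the pivot, in the plane in which the pointer swings: the pointer's tip coincides with it when pointer and index read the same.
- tape_roll: Bystander: roll of white tape lying flat, 48 mm across, 25 mm high; origin at its underside.
- gauze_pack: Bystander: flat gauze packet 62 x 63 x 8 mm; origin at its underside.
- needle_holder: Bystander: small cream plastic needle holder standing on its flange, 31 mm across, 54 mm high; origin at its underside.
- green_bottle: Bystander: conical green bottle with dark cap, 64 mm across, 160 mm high; origin at its underside.
Things that resemble listed ones, but are neither listed nor needed, are in the scene too. What is shaped like the part that bears stud_top but brown is not meant.

How it is judged:
By the outcome, as a careful person would: the job done as asked, in the order asked, and still so for the second after the job is handed in, while the arm keeps its last pose, push and grip.
It also fails if it takes over 45 s, if anything falls off the work surface, if the arm or the gripper's body presses on something with over 40 N, if the wrist force passes 120 N, or if a joint passes its speed limit or range.

ROBOT

A 6-joint arm with a two-finger parallel gripper is mounted at the origin on a cart in front of the work surface, level with it; the furniture and walls round the work are solid. World frame = base frame: x ahead of the robot, y to its left, z up, the work surface at z = 0. Lengths are in m, angles in rad, forces in N, time in s.
With the tool pointing down it reaches from about 0.35 to 0.775 m from the base axis. Payload 5.5 kg.
Tool frame: the origin (TCP) lies where the fingers leave the gripper's body, on its centre line; the fingertips stand 73 mm ahead of it and the grasp point (between the pads) lies 54 mm ahead of it; z points along the fingers, y is the direction in which the jaws open and shut (so a half turn about z gives the same grasp; the last joint's range is limited). The gripper opens to 85 mm and grips with 20 to 120 N. Pads are 22 mm wide; open, the fingers measure 114 mm over their backs; the gripper's body (76 mm by 85 mm) begins 54 mm behind the grasp point. The pads swing forward as they close: fully open they stand 13 mm farther back than shut.
Start: joints at [-1.469, 0.313, 0.046, 1.304, 0, 1.431], TCP at [0.138, -0.558, 0.304] pointing down, gripper open.
Joint ranges: [-2.76, 2.76], [-0.86, 1.69], [-1.03, 1.26], [-2.2, 2.34], [-1.47, 1.5], [-3.14, 3.14]. Speed limits (rad/s): [2.57, 2.57, 3.14, 3.14, 3.14, 3.14].

INTERFACE

Orientations are given as a unit quaternion [w, x, y, z].
In Python, from workcell import env, read_camera, job, cut_out gives the robot as it stands.
- The arm moves only by the tool servo_tool, never from a script. Its argument "deltas" is a list of rows, each an object of numbers: "dx", "dy", "dz": the shift along the world's x, y, z in mm; "rx", "ry", "rz": the turn, a rotation vector about the world's x, y, z in rad; "fingers": the closure, from -1 (fully open) to 1 (shut). A call has 1 to 8 rows; each row shifts and turns the commanded pose from where the row before left it; what a row does not reach is not made up. A row lasts 1/10 s, in which the tool goes at most 50 mm and 8.59 degrees, less where a joint would pass 70% of its speed; a pose out of reach is approached as far as the arm can. A call is refused whole if a number of a shift passes 50 or a number of a turn 0.15, either way. A call with a gripper value outside its range is refused whole. The fingers move at their own pace and stop on an object; "newtons" is the grip in N (left out, the last holds). Time passes only in rows, so rows that do not move let the fingers close. It gives the time, the measured TCP pose, the force and the opening at its end, in the units of the state.
- env.get_state(): the state, without advancing time (a new reading comes with each control period).
- read_camera(name): name is "scene" or "top" or "wrist"; returns a dict with "img" (420x560x3 uint8, red, green, blue), "intrinsics" (3x3 intrinsics, pixels), "k1" (the pictures are not rectified: a ray, as slopes to the right and down, at radius r is drawn at 1 + k1 r^2 times it, then the intrinsics apply), "extrinsics" (4x4, takes a point from camera to world coordinates); the wrist camera has in their place "hand_eye" (4x4, takes a point from camera to tool coordinates, whose origin is the TCP and whose axes are the flange's). Camera axes: x right, y down, z forward; pixel columns grow to the right and rows downward; lengths in m; the calibration is good to about 2 mm. A picture is of the moment at which its call begins: read the wrist's pose just before it. There is no depth.
- job.hand_in(): hands the job in, once; it reports no verdict.
Trained networks look in the newest picture that a camera, given by its name, has taken for a name from the list of things; names that differ only in an ending like _2 or _b are one class to them, and where a whole thing is asked for, a point or a joint stands for the part that bears it (a point fixed in the world has none). Each returns a list of dicts, best first, with "confidence" (0 to 1); they miss things now and then, are a little off and sometimes report something else, mostly with a low value. They report only what shows in the picture. A call takes as long as a camera call. They do not tell look-alikes from the thing itself.
- cut_out(target, camera): "region" (420x560 bool, what is visible of it) and "extent" ([left, top, right, bottom] in pixels, round what is visible of it).
The state is a dict: "clock": time; "joint_pos": joint angles; "qvel": joint speeds; "tau": joint torques, N m; "tcp_pos": TCP position; "orientation": TCP orientation; "wrist_force": force on the tool from outside, world axes, zero at the start; "ft_torque": the same for the moment, N m; "finger_gap": finger opening in m.
Only numpy, scipy, OpenCV 4.12 (cv2) and the standard library are available. Lean on these libraries where they do the work, as an engineer would, in place of code of your own. Each camera call takes 0.05 s, during which the arm holds its last target. There are 200 camera calls.

## Working session

There is one attempt and no reset: what is moved stays moved. The work goes in short steps, Python scripts to look and compute and a tool call to move; the robot and the scene stay as the last step left them, time stands still between calls to the robot, and variables do not carry over. Pictures are saved under pics/ and viewed, about 8 in all and at most 12, crops included, and the job is handed in when it is done.

Besides the shell and the picture viewer there is one more tool, called after "Call:" in YAML: its name, and indented under it one key for each argument. servo_tool: Moves the arm, as the interface text tells. Its arguments: {"type":"object","properties":{"deltas":{"type":"array"},"newtons":{"type":"number"}},"required":["deltas"]}

```bash
mkdir -p pics; ls
cat > h.py <<'E'
import numpy as np, cv2
from workcell import env, read_camera, job, cut_out
from scipy.spatial.transform import Rotation as R
def cam(name):
    s=env.get_state(); c=read_camera(name)
    if 'extrinsics' in c: T=np.array(c['extrinsics'])
    else:
        q=s['orientation']; B=np.eye(4); B[:3,:3]=R.from_quat([q[1],q[2],q[3],q[0]]).as_matrix(); B[:3,3]=s['tcp_pos']
        T=B@np.array(c['hand_eye'])
    return dict(img=c['img'],K=np.array(c['intrinsics']),k=c['k1'],T=T)
def ray(c,uv):
    K=c['K']; d=(np.array(uv,float)-K[:2,2])/[K[0,0],K[1,1]]
    u=d.copy()
    for _ in range(20): u=d/(1+c['k']*(u@u))
    v=c['T'][:3,:3]@[u[0],u[1],1]; return c['T'][:3,3],v
def atz(c,uv,z):
    o,v=ray(c,uv); return o+v*(z-o[2])/v[2]
def proj(c,p):
    q=c['T'][:3,:3].T@(np.array(p)-c['T'][:3,3]); u=q[:2]/q[2]; u=u*(1+c['k']*(u@u)); return u*[c['K'][0,0],c['K'][1,1]]+c['K'][:2,2]
def tri(rs):
    A=0;b=0
    for o,v in rs:
        v=v/np.linalg.norm(v);P=np.eye(3)-np.outer(v,v);A=A+P;b=b+P@o
    return np.linalg.solve(A,b)
def save(c,n): cv2.imwrite('pics/'+n,c['img'][:,:,::-1])
E
python3 - <<'E'
from h import *
print(env.get_state())
for n in ['scene','top']:
    c=cam(n); save(c,n+'1.png'); print(n,c['T'][:3,3].round(3),c['K'][0,0],c['k'])
    for t in ['gauge_grip','stud_top','pointer_tip','index_mark','tape_roll','gauze_pack','needle_holder','green_bottle']:
        for r in cut_out(t,n)[:3]:
            e=r['extent']; m=np.argwhere(r['region']).mean(0)[::-1]
            print(t,round(r['confidence'],2),np.round(e),m.round(), atz(c,m,0.05).round(3))
E
```

```text
pics
{'clock': 0.0, 'joint_pos': array([-1.46860814e+00,  3.13993463e-01,  4.49635388e-02,  1.30360530e+00,
       -3.12181408e-05,  1.43117109e+00]), 'qvel': array([-0.00018113,  0.00179234,  0.00197752,  0.00028579, -0.00026869,
        0.00077813]), 'tau': array([-4.97424971e-04, -4.80624747e+01,  2.98533458e+01,  1.93599978e-02,
       -1.43660513e-04,  8.02931993e-06]), 'tcp_pos': array([ 0.13762107, -0.55788659,  0.30300639]), 'orientation': array([-9.19579472e-04,  9.92699262e-01,  1.20612312e-01,  1.60338291e-06]), 'wrist_force': array([ 0.71862422, -0.47564816,  0.50537052]), 'ft_torque': array([ 0.01139578, -0.00544596, -0.0194065 ]), 'finger_gap': 0.08553358951318162}
scene [-0.239 -0.518  0.628] 396.8540633395563 0.007041880716388178
gauge_grip 0.58 [243. 192. 262. 221.] [252. 206.] [0.497 0.177 0.05 ]
gauge_grip 0.45 [237. 235. 254. 253.] [244. 244.] [0.34  0.062 0.05 ]
stud_top 0.7 [395. 288. 409. 304.] [403. 298.] [ 0.403 -0.328  0.05 ]
stud_top 0.52 [296. 220. 307. 231.] [299. 225.] [0.497 0.006 0.05 ]
tape_roll 0.8 [235. 235. 255. 254.] [245. 244.] [0.342 0.062 0.05 ]
green_bottle 0.67 [156. 163. 169. 199.] [162. 178.] [0.452 0.546 0.05 ]
top [0.296 0.049 1.482] 445.9920087461365 0.031552318667727605
gauge_grip 0.6 [210. 192. 244. 222.] [227. 207.] [0.479 0.223 0.05 ]
stud_top 0.57 [292. 201. 300. 209.] [296. 206.] [ 0.49  -0.002  0.05 ]
stud_top 0.42 [394. 235. 403. 244.] [398. 237.] [ 0.396 -0.33   0.05 ]
stud_top 0.38 [210. 193. 247. 221.] [227. 207.] [0.481 0.223 0.05 ]
tape_roll 0.68 [259. 229. 273. 250.] [265. 240.] [0.375 0.095 0.05 ]
gauze_pack 0.68 [223. 230. 245. 255.] [232. 242.] [0.367 0.201 0.05 ]
needle_holder 0.61 [188. 217. 201. 229.] [196. 221.] [0.434 0.318 0.05 ]
green_bottle 0.66 [147. 230. 175. 245.] [161. 235.] [0.384 0.428 0.05 ]
```

Run:
```python
from h import *
a=cv2.imread('pics/scene1.png');b=cv2.imread('pics/top1.png')
a=cv2.resize(a[140:340,120:440],(800,500)); b=cv2.resize(b[170:270,130:430],(800,267),interpolation=cv2.INTER_CUBIC)
cv2.imwrite('pics/a.png',a);cv2.imwrite('pics/b.png',b)
```

```text
(no output)
```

View pics/a.png

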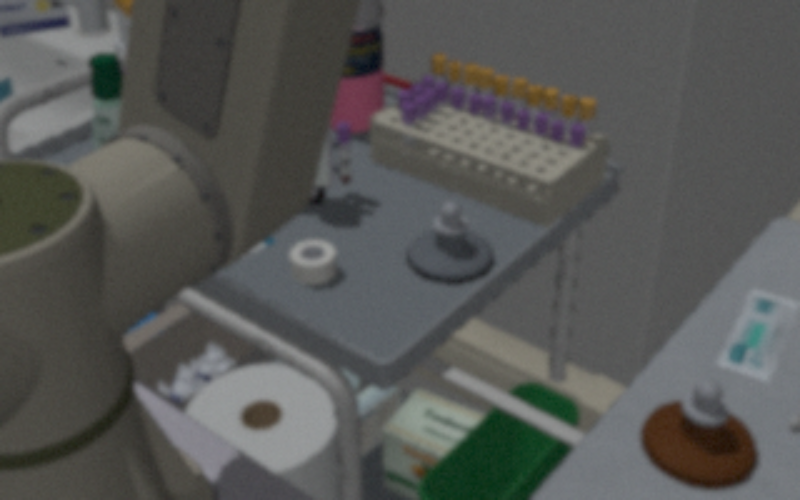

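View pics/b.png

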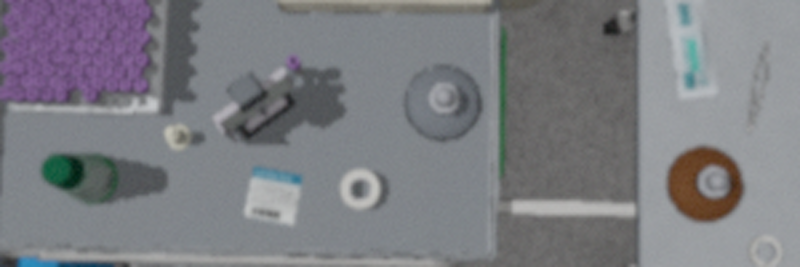

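The grey stand sits on the left trolley, at about crop (443,97) in the top view, which is (296,206) in the full image. The brown one at right is the decoy. The gauge is at crop (260,95), with the tube end (purple cap) pointing to the upper right at (293,62). Gauge -y is therefore about world (0.65,-0.76), and the dial faces the scene camera.

Run:
```python
from h import *
s=cam('scene');t=cam('top')
full=lambda x,y:(130+x*.375,170+y*.375)
print('stud top z.065',atz(t,full(444,96),.065),'scene',atz(s,(120+452*.4,140+212*.4),.065))
print('tri',tri([ray(t,full(444,96)),ray(s,(120+452*.4,140+212*.4))]))
print('grip',atz(t,full(244,90),.178),'cap',atz(t,full(293,62),.09),'standfoot',atz(t,full(442,101),.015))
c=cam('wrist'); save(c,'w0.png'); from workcell import read_camera
print(read_camera('wrist')['hand_eye'])
```

```text
stud top z.065 [ 0.48651659 -0.00272382  0.065     ] scene [ 0.48242812 -0.00952766  0.065     ]
tri [ 0.48807221 -0.00394048  0.05979153]
grip [0.47290225 0.2225284  0.178     ] cap [0.51960905 0.177683   0.09      ] standfoot [ 0.48689867 -0.00217157  0.015     ]
[[ 3.34271500e-04 -9.47632869e-01 -3.19361605e-01  8.22144880e-02]
 [ 9.99999600e-01  5.19952343e-05  8.92402120e-04  1.68907061e-03]
 [-8.29064299e-04 -3.19361776e-01  9.47632507e-01 -7.08366374e-02]
 [ 0.00000000e+00  0.00000000e+00  0.00000000e+00  1.00000000e+00]]
```

Call:
servo_tool:
  deltas:
    - {"dx": 25, "dy": 32, "rz": 0.15, "fingers": -1}
    - {"dx": 25, "dy": 32, "rz": 0.15}
    - {"dx": 25, "dy": 32, "rz": 0.15}
    - {"dx": 25, "dy": 32, "rz": 0.15}
    - {"dx": 25, "dy": 32, "rz": 0.15}
    - {"dx": 25, "dy": 32, "rz": 0.15}
    - {"dx": 25, "dy": 32, "rz": 0.15}
    - {"dx": 25, "dy": 32, "rz": 0.15}

```text
invalid input at $.deltas[0]: expected keys dx, dy, dz, rx, ry, rz, fingers
```

Call:
servo_tool:
  deltas:
    - {"dx": 14, "dy": 32, "rz": 0.15}
    - {"dx": 14, "dy": 32, "rz": 0.15}
    - {"dx": 14, "dy": 32, "rz": 0.15}
    - {"dx": 14, "dy": 32, "rz": 0.15}
    - {"dx": 14, "dy": 32, "rz": 0.15}
    - {"dx": 14, "dy": 32, "rz": 0.15}
    - {"dx": 14, "dy": 32, "rz": 0.15}
    - {"dx": 14, "dy": 32, "rz": 0.15}

```text
invalid input at $.deltas[0]: expected keys dx, dy, dz, rx, ry, rz, fingers
```

All keys are needed in every row.

Call:
servo_tool:
  deltas:
    - {"dx": 25, "dy": 32, "dz": 0, "rx": 0, "ry": 0, "rz": 0.15, "fingers": -1}
    - {"dx": 25, "dy": 32, "dz": 0, "rx": 0, "ry": 0, "rz": 0.15, "fingers": -1}
    - {"dx": 25, "dy": 32, "dz": 0, "rx": 0, "ry": 0, "rz": 0.15, "fingers": -1}
    - {"dx": 25, "dy": 32, "dz": 0, "rx": 0, "ry": 0, "rz": 0.15, "fingers": -1}
    - {"dx": 25, "dy": 32, "dz": 0, "rx": 0, "ry": 0, "rz": 0.15, "fingers": -1}
    - {"dx": 25, "dy": 32, "dz": 0, "rx": 0, "ry": 0, "rz": 0.15, "fingers": -1}
    - {"dx": 25, "dy": 32, "dz": 0, "rx": 0, "ry": 0, "rz": 0.15, "fingers": -1}
    - {"dx": 25, "dy": 32, "dz": 0, "rx": 0, "ry": 0, "rz": 0.15, "fingers": -1}

```text
clock: 1.9
tcp_pos: [0.3384, -0.3009, 0.3042]
orientation: [0.0, 0.749, 0.662, 0.0]
wrist_force: [0.2, -1.0, 0.4]
finger_gap: 0.0856
```

Call:
servo_tool:
  deltas:
    - {"dx": 14, "dy": 32, "dz": 5, "rx": 0, "ry": 0, "rz": 0.15, "fingers": -1}
    - {"dx": 14, "dy": 32, "dz": 5, "rx": 0, "ry": 0, "rz": 0.15, "fingers": -1}
    - {"dx": 14, "dy": 32, "dz": 5, "rx": 0, "ry": 0, "rz": 0.15, "fingers": -1}
    - {"dx": 14, "dy": 32, "dz": 5, "rx": 0, "ry": 0, "rz": 0.15, "fingers": -1}
    - {"dx": 14, "dy": 32, "dz": 5, "rx": 0, "ry": 0, "rz": 0.15, "fingers": -1}
    - {"dx": 14, "dy": 32, "dz": 5, "rx": 0, "ry": 0, "rz": 0.15, "fingers": -1}
    - {"dx": 14, "dy": 32, "dz": 5, "rx": 0, "ry": 0, "rz": 0.15, "fingers": -1}
    - {"dx": 14, "dy": 32, "dz": 5, "rx": 0, "ry": 0, "rz": 0.15, "fingers": -1}

```text
clock: 2.7
tcp_pos: [0.45, -0.0449, 0.3444]
orientation: [0.0, 0.244, 0.97, -0.0]
wrist_force: [0.4, -1.2, -0.1]
finger_gap: 0.0852
```

Run:
```python
from h import *
c=cam('wrist'); save(c,'w1.png')
for r in cut_out('stud_top','wrist')[:3]:
    e=np.array(r['extent']); m=np.argwhere(r['region']).mean(0)[::-1]
    print(r['confidence'],e,m,atz(c,m,.06), atz(c,m,.071))
```

```text
0.79 [323.8 164.  350.5 187.2] [336.17006803 173.77097506] [ 0.48623143 -0.00444138  0.06      ] [ 0.48288199 -0.00453852  0.071     ]
0.71 [ 22.7 227.9  50.7 248.8] [ 35.83219955 237.51473923] [ 0.39381472 -0.32946473  0.06      ] [ 0.39332756 -0.31949544  0.071     ]
```

Call:
servo_tool:
  deltas:
    - {"dx": 3, "dy": 33, "dz": 0, "rx": 0, "ry": 0, "rz": 0.15, "fingers": -1}
    - {"dx": 3, "dy": 33, "dz": 0, "rx": 0, "ry": 0, "rz": 0.15, "fingers": -1}
    - {"dx": 3, "dy": 33, "dz": 0, "rx": 0, "ry": 0, "rz": 0.15, "fingers": -1}
    - {"dx": 3, "dy": 33, "dz": 0, "rx": 0, "ry": 0, "rz": 0.15, "fingers": -1}
    - {"dx": 3, "dy": 33, "dz": 0, "rx": 0, "ry": 0, "rz": 0.15, "fingers": -1}
    - {"dx": 3, "dy": 33, "dz": 0, "rx": 0, "ry": 0, "rz": 0.15, "fingers": -1}
    - {"dx": 3, "dy": 33, "dz": 0, "rx": 0, "ry": 0, "rz": 0.15, "fingers": -1}
    - {"dx": 3, "dy": 33, "dz": 0, "rx": 0, "ry": 0, "rz": 0.15, "fingers": -1}

```text
clock: 3.6
tcp_pos: [0.4737, 0.2185, 0.3439]
orientation: [0.0, -0.345, 0.939, -0.0]
wrist_force: [1.1, 1.0, -0.3]
finger_gap: 0.0853
```

Run:
```python
from h import *
c=cam('wrist'); save(c,'w2.png')
for t in ['gauge_grip','gauge_foot','pointer_tip','index_mark']:
  for r in cut_out(t,'wrist')[:2]:
    e=np.array(r['extent']); m=np.argwhere(r['region']).mean(0)[::-1]
    print(t,r['confidence'],e,m)
```

```text
gauge_grip 0.67 [207.  134.3 348.  226. ] [283.89167542 175.45877101]
gauge_foot 0.59 [206.9 136.8 349.9 222.9] [283.82111516 175.30255164]
pointer_tip 0.6 [279.  148.2 292.2 169.5] [285.66528926 159.1322314 ]
index_mark 0.38 [307.5 147.6 325.2 157.4] [316.36585366 155.92682927]
```

View pics/w2.png

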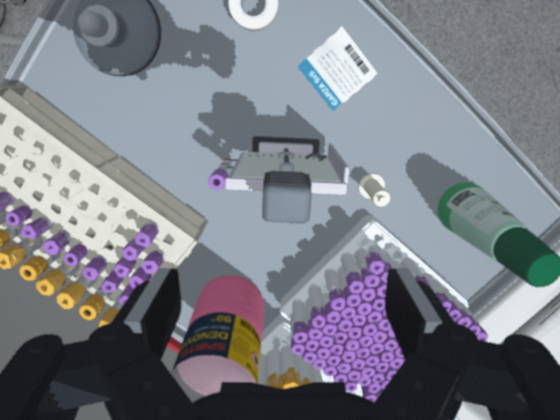

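View pics/w1.png

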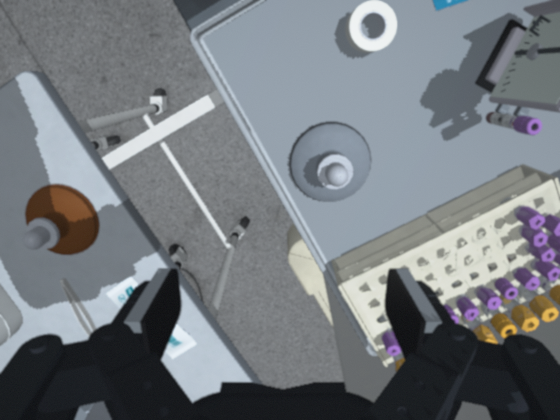

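w2 shows the dial from above. The grip top is at about (263–310, 172–221), the pointer hangs at (286,159), the fork is to the right at (316,156), and the foot front edge runs along (253–319, 139). In w1 the grey stand's dome is at (337,173).

Run:
```python
from h import *
c=cam('wrist'); cv2.imwrite('pics/z.png',cv2.resize(c['img'][125:235,200:360,::-1],(800,550),interpolation=cv2.INTER_CUBIC))
print('w',c['T'][:3,3])
for n,(p,q),z in [('foot front',((253,138),(319,139)),.008),('plate top',((226,190),(346,193)),.128),('grip back',((263,221),(310,221)),.178)]:
    a,b=atz(c,p,z),atz(c,q,z); d=b-a; print(n,a.round(4),b.round(4),np.linalg.norm(d),np.degrees(np.arctan2(-d[0],d[1])))
```

```text
w [0.41111309 0.16263829 0.4146141 ]
foot front [0.4823 0.1787 0.008 ] [0.4356 0.2361 0.008 ] 0.07404590740629001 39.17071264435391
plate top [0.5093 0.1837 0.128 ] [0.4474 0.2615 0.128 ] 0.09948948115339809 38.535641500147925
grip back [0.4936 0.2137 0.178 ] [0.4724 0.239  0.178 ] 0.0330002721321835 40.032380372054696
```

View pics/z.png

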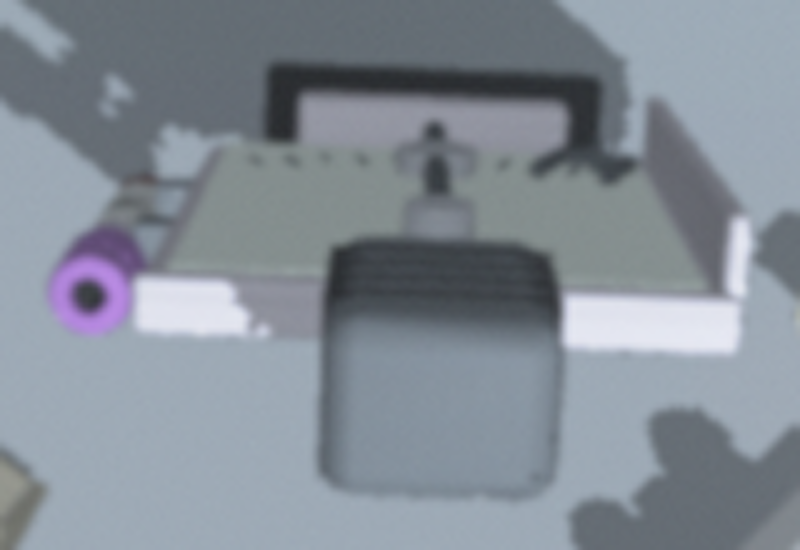

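Call:
servo_tool:
  deltas:
    - {"dx": 0, "dy": 0, "dz": -30, "rx": 0, "ry": 0, "rz": -0.025, "fingers": -1}
    - {"dx": 0, "dy": 0, "dz": -30, "rx": 0, "ry": 0, "rz": 0, "fingers": -1}
    - {"dx": 0, "dy": 0, "dz": -30, "rx": 0, "ry": 0, "rz": 0, "fingers": -1}
    - {"dx": 0, "dy": 0, "dz": -30, "rx": 0, "ry": 0, "rz": 0, "fingers": -1}
    - {"dx": 0, "dy": 0, "dz": -17, "rx": 0, "ry": 0, "rz": 0, "fingers": -1}
    - {"dx": 0, "dy": 0, "dz": 0, "rx": 0, "ry": 0, "rz": 0, "fingers": -1}

```text
clock: 4.5
tcp_pos: [0.4721, 0.2158, 0.2045]
orientation: [-0.003, -0.33, 0.944, 0.0]
wrist_force: [-0.5, -0.6, -0.0]
finger_gap: 0.0856
```

Call:
servo_tool:
  deltas:
    - {"dx": 0, "dy": 0, "dz": 0, "rx": 0, "ry": 0, "rz": 0, "fingers": 1}
    - {"dx": 0, "dy": 0, "dz": 0, "rx": 0, "ry": 0, "rz": 0, "fingers": 1}
    - {"dx": 0, "dy": 0, "dz": 0, "rx": 0, "ry": 0, "rz": 0, "fingers": 1}
    - {"dx": 0, "dy": 0, "dz": 0, "rx": 0, "ry": 0, "rz": 0, "fingers": 1}
    - {"dx": 0, "dy": 0, "dz": 0, "rx": 0, "ry": 0, "rz": 0, "fingers": 1}
    - {"dx": 0, "dy": 0, "dz": 0, "rx": 0, "ry": 0, "rz": 0, "fingers": 1}
    - {"dx": 0, "dy": 0, "dz": 0, "rx": 0, "ry": 0, "rz": 0, "fingers": 1}
    - {"dx": 0, "dy": 0, "dz": 0, "rx": 0, "ry": 0, "rz": 0, "fingers": 1}
  newtons: 50

```text
clock: 5.3
tcp_pos: [0.4742, 0.2181, 0.2081]
orientation: [0.001, -0.331, 0.943, 0.0]
wrist_force: [-0.8, 1.0, 6.2]
finger_gap: 0.0334
```

Call:
servo_tool:
  deltas:
    - {"dx": 0, "dy": 0, "dz": 10, "rx": 0, "ry": 0, "rz": 0, "fingers": 1}
    - {"dx": 0, "dy": 0, "dz": 20, "rx": 0, "ry": 0, "rz": 0, "fingers": 1}
    - {"dx": 0, "dy": 0, "dz": 30, "rx": 0, "ry": 0, "rz": 0, "fingers": 1}
    - {"dx": 0, "dy": 0, "dz": 30, "rx": 0, "ry": 0, "rz": 0, "fingers": 1}
    - {"dx": 0, "dy": 0, "dz": 20, "rx": 0, "ry": 0, "rz": 0, "fingers": 1}
    - {"dx": 0, "dy": 0, "dz": 0, "rx": 0, "ry": 0, "rz": 0, "fingers": 1}
    - {"dx": 0, "dy": 0, "dz": 0, "rx": 0, "ry": 0, "rz": 0, "fingers": 1}

```text
clock: 6.0
tcp_pos: [0.4735, 0.2176, 0.3164]
orientation: [-0.0, -0.331, 0.944, -0.0]
wrist_force: [0.5, -0.1, -3.2]
finger_gap: 0.0337
```

Run:
```python
from h import *
s=env.get_state(); print(s['tcp_pos'],s['orientation'],s['wrist_force'],s['finger_gap'],s['joint_pos'])
c=cam('wrist'); save(c,'w3.png')
for t in ['gauge_grip','pointer_tip','index_mark','stud_top']:
  for r in cut_out(t,'wrist')[:2]:
    print(t,r['confidence'],r['extent'],np.argwhere(r['region']).mean(0)[::-1])
```

```text
[0.47350849 0.21760349 0.31638918] [-2.64655878e-04 -3.31239819e-01  9.43546559e-01 -4.73497467e-05] [ 0.49414581 -0.09949297 -3.21809448] 0.0336759246139004 [ 2.76701679e-01  2.05361400e-01 -6.62870469e-02  1.29967045e+00
 -1.26747251e-04 -3.98532856e-01]
gauge_grip 0.64 [162.4, 164.9, 393.3, 369.7] [283.38465607 254.52921059]
pointer_tip 0.76 [266.6, 186.5, 296.5, 245.5] [282.97350343 218.81648675]
index_mark 0.79 [315.1, 186.6, 347.6, 202.9] [331.69372694 195.10332103]
stud_top 0.83 [58.5, 15.4, 92.1, 40.3] [74.55862978 27.45454545]
```

View pics/w3.png

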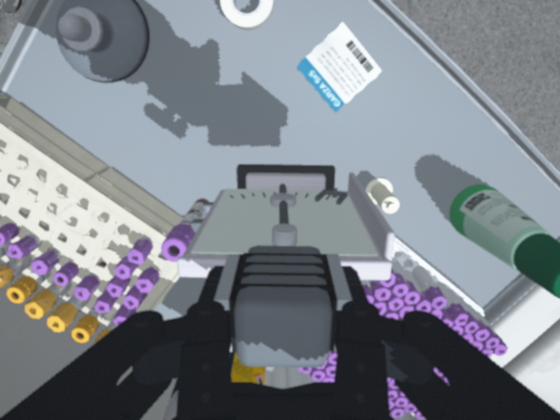

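w3 shows the gauge hanging level in the jaws. The foot front edge runs along (237–334, 166), the pointer tip is at about (282,188), the fork at about (331,195), and the stud dome at (75,27).

```bash
cat >> h.py <<'E'
def gframe(c,foot,Rg,uv,xp):
    o,v=ray(c,uv); o=Rg.T@(o-foot); v=Rg.T@v
    return o+v*(xp-o[0])/v[0]
E
python3 - <<'E'
from h import *
s=env.get_state(); c=cam('wrist'); t=s['tcp_pos']; zf=t[2]-.2081
q=s['orientation']; M=R.from_quat([q[1],q[2],q[3],q[0]]).as_matrix()
Rg=np.column_stack([-M[:,0],M[:,1],-M[:,2]]); print(Rg.round(3))
a,b=atz(c,(237.5,165.5),zf),atz(c,(334.5,166.5),zf); m=(a+b)/2
print('width',np.linalg.norm(a-b),'front mid in gauge axes rel tcp',Rg.T@(m-t), 'foot y dir',Rg.T@(b-a))
foot=m+Rg@[.02,0,0]; print('foot',foot,'rel tcp world',foot-t)
o,v=ray(c,(282,187)); p=atz(c,(282,187),zf+.038); g=Rg.T@(p-foot); print('tip gauge',g)
# pivot
p=atz(c,(284,232),zf+.118); print('pivot',Rg.T@(p-foot))
for xp in (-.010,-.014,-.018):
  for uv in ((331.7,195.1),(282,187)):
    k=gframe(c,foot,Rg,uv,xp); print(xp,uv,k,np.arctan2(k[1],.118-k[2]),np.hypot(k[1],.118-k[2]))
st=cam('top')
print('stud again', atz(c,(75,27.5),.06), atz(c,(75,27.5),.064))
cv2.imwrite('pics/z2.png',cv2.resize(c['img'][150:260,200:400,::-1],(800,440),interpolation=cv2.INTER_CUBIC))
E
```

```text
[[ 0.781 -0.625  0.003]
 [ 0.625  0.781  0.001]
 [-0.003  0.001  1.   ]]
width 0.07646651830570844 front mid in gauge axes rel tcp [-0.01599733  0.00097008 -0.20814249] foot y dir [ 7.79498709e-04  7.64625004e-02 -8.26610084e-05]
foot [0.47505562 0.22061188 0.10731882] rel tcp world [ 0.00196136  0.0031087  -0.20815078]
tip gauge [-0.01416561 -0.0030914   0.03801838]
pivot [-0.01561135 -0.00194138  0.11801375]
-0.01 (331.7, 195.1) [-0.01        0.03088607  0.04327048] 0.391923208428469 0.08086068685926234
-0.01 (282, 187) [-0.01       -0.00312405  0.0242065 ] -0.03329541178912234 0.09384551094118948
-0.014 (331.7, 195.1) [-0.014       0.02914695  0.05554084] 0.43661852698164416 0.06892525486998312
-0.014 (282, 187) [-0.014      -0.0030927   0.03746929] -0.03838508674762818 0.08059007870832406
-0.018 (331.7, 195.1) [-0.018       0.02740782  0.06781121] 0.49983983047339353 0.05718481987428159
-0.018 (282, 187) [-0.018      -0.00306135  0.05073207] -0.045478380867575996 0.0673375560284689
stud again [ 0.48525455 -0.00171521  0.06      ] [4.84327687e-01 3.21804945e-04 6.40000000e-02]
```

View pics/z2.png

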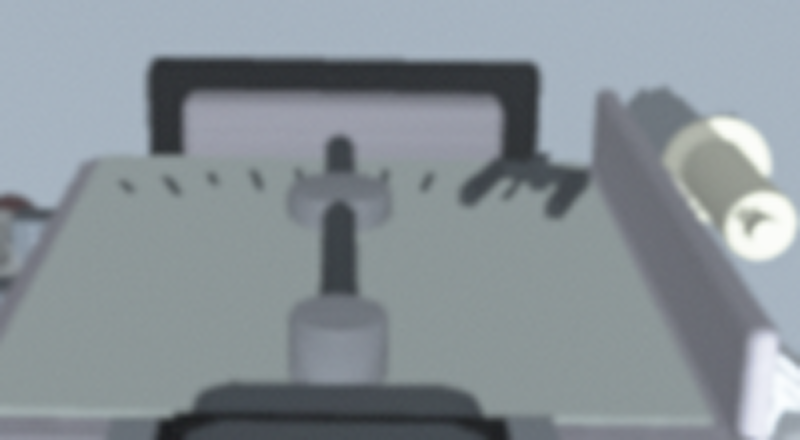

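Moving over the stud at the current height, then checking alignment.

Call:
servo_tool:
  deltas:
    - {"dx": 1, "dy": -15, "dz": 0, "rx": 0, "ry": 0, "rz": 0, "fingers": 1}
    - {"dx": 1, "dy": -30, "dz": 0, "rx": 0, "ry": 0, "rz": 0, "fingers": 1}
    - {"dx": 1, "dy": -35, "dz": 0, "rx": 0, "ry": 0, "rz": 0, "fingers": 1}
    - {"dx": 2, "dy": -35, "dz": 0, "rx": 0, "ry": 0, "rz": 0, "fingers": 1}
    - {"dx": 2, "dy": -35, "dz": 0, "rx": 0, "ry": 0, "rz": 0, "fingers": 1}
    - {"dx": 2, "dy": -35, "dz": 0, "rx": 0, "ry": 0, "rz": 0, "fingers": 1}
    - {"dx": 1, "dy": -25, "dz": 0, "rx": 0, "ry": 0, "rz": 0, "fingers": 1}
    - {"dx": 1, "dy": -13, "dz": 0, "rx": 0, "ry": 0, "rz": 0, "fingers": 1}

```text
clock: 7.15
tcp_pos: [0.4844, -0.0079, 0.3169]
orientation: [-0.0, -0.33, 0.944, -0.0]
wrist_force: [0.2, -0.0, -3.7]
finger_gap: 0.0338
```

Call:
servo_tool:
  deltas:
    - {"dx": 0, "dy": 0, "dz": -10, "rx": 0, "ry": 0, "rz": 0, "fingers": 1}
    - {"dx": 0, "dy": 0, "dz": -10, "rx": 0, "ry": 0, "rz": 0, "fingers": 1}
    - {"dx": 0, "dy": 0, "dz": 0, "rx": 0, "ry": 0, "rz": 0, "fingers": 1}
    - {"dx": 0, "dy": 0, "dz": 0, "rx": 0, "ry": 0, "rz": 0, "fingers": 1}
    - {"dx": 0, "dy": 0, "dz": 0, "rx": 0, "ry": 0, "rz": 0, "fingers": 1}

```text
clock: 7.65
tcp_pos: [0.4847, -0.0045, 0.297]
orientation: [0.0, -0.332, 0.943, 0.0]
wrist_force: [-0.0, 0.3, -2.9]
finger_gap: 0.0336
```

Run:
```python
from h import *
s=env.get_state(); print(s['tcp_pos'],s['orientation'],s['wrist_force'],s['finger_gap'],s['joint_pos'])
a=cam('scene'); b=cam('wrist')
t=np.array(s['tcp_pos'])
p=proj(a,[.486,-.003,.071]).astype(int); print(p)
A=cv2.resize(a['img'][p[1]-70:p[1]+30,p[0]-50:p[0]+50,::-1],(500,500),interpolation=cv2.INTER_CUBIC)
B=cv2.resize(b['img'][100:300,130:430,::-1],(300,200))
B=cv2.resize(b['img'][130:270,200:360,::-1],(300,262),interpolation=cv2.INTER_CUBIC)
B=cv2.copyMakeBorder(B,0,238,0,0,cv2.BORDER_CONSTANT)
cv2.imwrite('pics/c.png',np.hstack([A,B]))
foot=t+[.0018,.0025,-.2081]; print('foot',foot, proj(a,foot), proj(b,[.486,-.003,.071]))
```

```text
[ 0.48469508 -0.0045186   0.29701739] [ 3.00669027e-05 -3.31936673e-01  9.43301668e-01  8.10277989e-05] [-0.04998026  0.29532416 -2.86772587] 0.03357918896085449 [-1.75207245e-01  1.41098394e-01 -1.92193487e-01  1.23753168e+00
  1.70693116e-04 -8.51919079e-01]
[299 221]
foot [ 0.48649508 -0.0020186   0.08891739] [299.5628088  215.48584229] [285.2968597 181.5161891]
```

View pics/c.png

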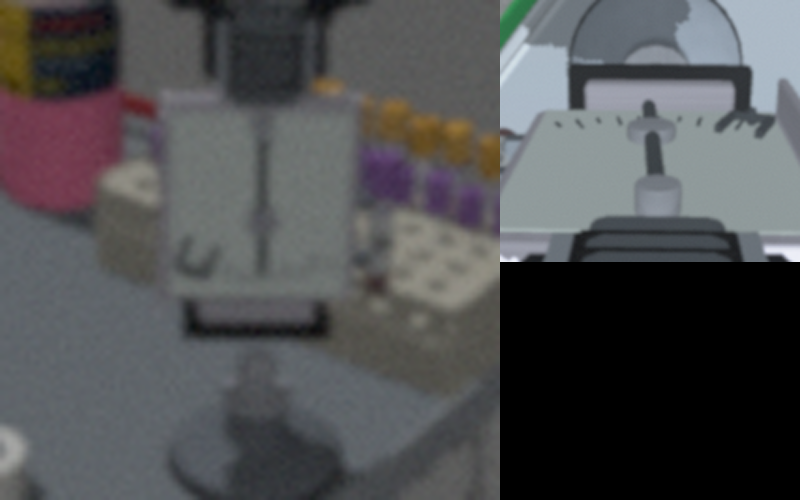

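Left panel: the foot is centred over the dome, at about x 257 against 258 in the crop. The U-shaped fork is at lower left, at about 0.40 rad. Lowering onto the stud.

Call:
servo_tool:
  deltas:
    - {"dx": 0, "dy": 0, "dz": -10, "rx": 0, "ry": 0, "rz": 0, "fingers": 1}
    - {"dx": 0, "dy": 0, "dz": -6, "rx": 0, "ry": 0, "rz": 0, "fingers": 1}
    - {"dx": 0, "dy": 0, "dz": -4, "rx": 0, "ry": 0, "rz": 0, "fingers": 1}
    - {"dx": 0, "dy": 0, "dz": -4, "rx": 0, "ry": 0, "rz": 0, "fingers": 1}
    - {"dx": 0, "dy": 0, "dz": 0, "rx": 0, "ry": 0, "rz": 0, "fingers": 1}
    - {"dx": 0, "dy": 0, "dz": 0, "rx": 0, "ry": 0, "rz": 0, "fingers": 1}
    - {"dx": 0, "dy": 0, "dz": 0, "rx": 0, "ry": 0, "rz": 0, "fingers": 1}
    - {"dx": 0, "dy": 0, "dz": 0, "rx": 0, "ry": 0, "rz": 0, "fingers": 1}

```text
clock: 8.55
tcp_pos: [0.4847, -0.0053, 0.2731]
orientation: [0.0, -0.331, 0.944, -0.0]
wrist_force: [-0.8, 1.2, -1.0]
finger_gap: 0.0335
```

Run:
```python
from h import *
f=[]
for i in range(8): cam('wrist'); s=env.get_state(); f.append(s['wrist_force'])
print(np.mean(f,0),np.std(f,0),s['tcp_pos'],s['clock'])
```

```text
[-0.83533985  0.31965035 -1.09492306] [0.4837745  0.61778604 0.56988357] [ 0.48473271 -0.00534861  0.27297689] 8.95
```

The force shift of about 2 N means the stud is about 5 mm down. Rocking now.

Call:
servo_tool:
  deltas:
    - {"dx": -6.8, "dy": 8.5, "dz": -0.3, "rx": -0.039, "ry": -0.0312, "rz": 0, "fingers": 1}
    - {"dx": -6.8, "dy": 8.5, "dz": -0.8, "rx": -0.039, "ry": -0.0312, "rz": 0, "fingers": 1}
    - {"dx": -6.8, "dy": 8.5, "dz": -1.4, "rx": -0.039, "ry": -0.0312, "rz": 0, "fingers": 1}
    - {"dx": -6.7, "dy": 8.4, "dz": -1.9, "rx": -0.039, "ry": -0.0312, "rz": 0, "fingers": 1}
    - {"dx": -6.7, "dy": 8.3, "dz": -2.4, "rx": -0.039, "ry": -0.0312, "rz": 0, "fingers": 1}
    - {"dx": -6.6, "dy": 8.2, "dz": -3.0, "rx": -0.039, "ry": -0.0312, "rz": 0, "fingers": 1}
    - {"dx": -6.5, "dy": 8.2, "dz": -3.5, "rx": -0.039, "ry": -0.0312, "rz": 0, "fingers": 1}
    - {"dx": 0, "dy": 0, "dz": 0, "rx": 0, "ry": 0, "rz": 0, "fingers": 1}

```text
clock: 9.75
tcp_pos: [0.4362, 0.0545, 0.259]
orientation: [0.057, -0.328, 0.929, -0.164]
wrist_force: [-3.0, 0.9, -1.5]
finger_gap: 0.0334
```

Call:
servo_tool:
  deltas:
    - {"dx": 0, "dy": 0, "dz": 0, "rx": 0, "ry": 0, "rz": 0, "fingers": 1}
    - {"dx": 0, "dy": 0, "dz": 0, "rx": 0, "ry": 0, "rz": 0, "fingers": 1}
    - {"dx": 0, "dy": 0, "dz": 0, "rx": 0, "ry": 0, "rz": 0, "fingers": 1}
    - {"dx": 0, "dy": 0, "dz": 0, "rx": 0, "ry": 0, "rz": 0, "fingers": 1}
    - {"dx": 0, "dy": 0, "dz": 0, "rx": 0, "ry": 0, "rz": 0, "fingers": 1}
    - {"dx": 0, "dy": 0, "dz": 0, "rx": 0, "ry": 0, "rz": 0, "fingers": 1}
    - {"dx": 0, "dy": 0, "dz": 0, "rx": 0, "ry": 0, "rz": 0, "fingers": 1}
    - {"dx": 0, "dy": 0, "dz": 0, "rx": 0, "ry": 0, "rz": 0, "fingers": 1}

```text
clock: 10.55
tcp_pos: [0.438, 0.0532, 0.2598]
orientation: [0.058, -0.326, 0.929, -0.164]
wrist_force: [0.7, 1.4, -0.4]
finger_gap: 0.0332
```

Call:
servo_tool:
  deltas:
    - {"dx": 0, "dy": 0, "dz": 0, "rx": 0, "ry": 0, "rz": 0, "fingers": 1}
    - {"dx": 0, "dy": 0, "dz": 0, "rx": 0, "ry": 0, "rz": 0, "fingers": 1}
    - {"dx": 0, "dy": 0, "dz": 0, "rx": 0, "ry": 0, "rz": 0, "fingers": 1}
    - {"dx": 0, "dy": 0, "dz": 0, "rx": 0, "ry": 0, "rz": 0, "fingers": 1}
    - {"dx": 0, "dy": 0, "dz": 0, "rx": 0, "ry": 0, "rz": 0, "fingers": 1}
    - {"dx": 0, "dy": 0, "dz": 0, "rx": 0, "ry": 0, "rz": 0, "fingers": 1}
    - {"dx": 0, "dy": 0, "dz": 0, "rx": 0, "ry": 0, "rz": 0, "fingers": 1}
    - {"dx": 0, "dy": 0, "dz": 0, "rx": 0, "ry": 0, "rz": 0, "fingers": 1}

```text
clock: 11.35
tcp_pos: [0.4379, 0.0533, 0.2597]
orientation: [0.058, -0.326, 0.929, -0.164]
wrist_force: [0.8, 0.2, -0.6]
finger_gap: 0.0333
```

```bash
cat > look.py <<'E'
import sys
from h import *
f=[]
for i in range(6): b=cam('wrist'); s=env.get_state(); f.append(s['wrist_force'])
a=cam('scene')
print(np.mean(f,0),s['tcp_pos'],s['clock'],s['finger_gap'],s['joint_pos'])
q=s['orientation']; M=R.from_quat([q[1],q[2],q[3],q[0]]).as_matrix()
Rg=np.column_stack([-M[:,0],M[:,1],-M[:,2]]); t=np.array(s['tcp_pos'])
foot=t+Rg@[.003,.0008,-.2081]; print('tilt',np.arcsin(Rg[2,1]),'pitch',Rg[2,0],'foot',foot)
for tt in ['pointer_tip','index_mark']:
  for r in cut_out(tt,'wrist')[:2]: print(tt,r['confidence'],r['extent'],np.argwhere(r['region']).mean(0)[::-1])
p=proj(a,[.486,-.003,.071]).astype(int)
A=cv2.resize(a['img'][p[1]-70:p[1]+20,p[0]-45:p[0]+45,::-1],(400,400),interpolation=cv2.INTER_CUBIC)
B=cv2.resize(b['img'][140:260,230:350,::-1],(400,400),interpolation=cv2.INTER_CUBIC)
cv2.imwrite('pics/'+sys.argv[1],np.hstack([A,B]))
E
python3 look.py d1.png
```

```text
[ 0.27162658  0.20998459 -1.23354551] [0.43785837 0.05326182 0.25968426] 11.65 0.03330977957387104 [ 0.08672711 -0.03680074 -0.5176949   0.89020457 -0.28900169 -0.61756601]
tilt -0.34968800855207643 pitch -1.613551298389193e-05 foot [4.84288319e-01 6.63202034e-05 6.39044131e-02]
pointer_tip 0.9 [275.6, 186.2, 324.3, 246.6] [298.16094771 218.39297386]
index_mark 0.48 [328.4, 184.5, 347.1, 201.7] [336.80213904 194.70053476]
```

View pics/d1.png

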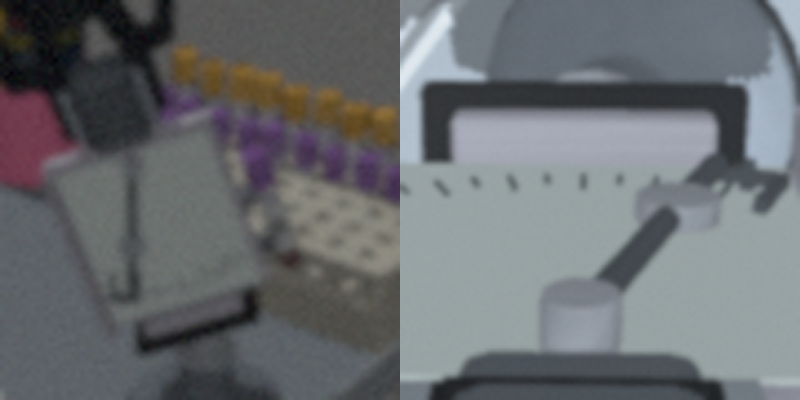

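Left panel: the pointer is just short of the fork gap. Right panel: the pointer tip is at about (326,186) full-frame px, touching the near prong in view. I'll model the fork and pointer projection to get the remaining angle.

```bash
cat > fit.py <<'E'
from h import *
from scipy.optimize import least_squares
r=read_camera('wrist')
c=dict(K=np.array(r['intrinsics']),k=r['k1'],T=np.array(r['hand_eye']))
G=np.diag([-1.,1,-1]); foot=np.array([-.003,.0008,.2081])
def P(rad,a,w,o): # o: xp, y0, dz
    g=np.array([o[0],o[1]+rad*np.sin(a)+w*np.cos(a),.118+o[2]-rad*np.cos(a)+w*np.sin(a)])
    return proj(c,foot+G@g)
o=least_squares(lambda o:np.r_[P(.08,0,0,o)-(285,184.5),P(.08,.35,0,o)-(326,186.5),np.array(o)*[20,100,100]],[-.013,0,0]).x
E
cat > f2.py <<'E'
from fit import *
print(o,P(.08,0,0,o),P(.08,.35,0,o))
im=cv2.imread('pics/w3.png'); S=7; x0,y0=270,175
big=cv2.resize(im[y0:y0+50,x0:x0+90],None,fx=S,fy=S,interpolation=cv2.INTER_CUBIC)
big=cv2.convertScaleAbs(big,alpha=1.5)
outs=[]
px=lambda p:tuple(np.int32((p-[x0,y0]+.5)*S))
v=big.copy()
for i,col in ((.36,(0,0,255)),(.42,(255,0,0))):
    for w in (-.006,.006): cv2.line(v,px(P(.07,i,w,o)),px(P(.09,i,w,o)),col,1)
    cv2.circle(v,px(P(.08,i,0,o)),3,col,-1)
cv2.imwrite('pics/f.png',v)
E
python3 f2.py
```

```text
[-0.01557201 -0.00097179  0.00148614] [285.10664108 184.46187003] [325.90152921 186.53830446]
```

View pics/f.png

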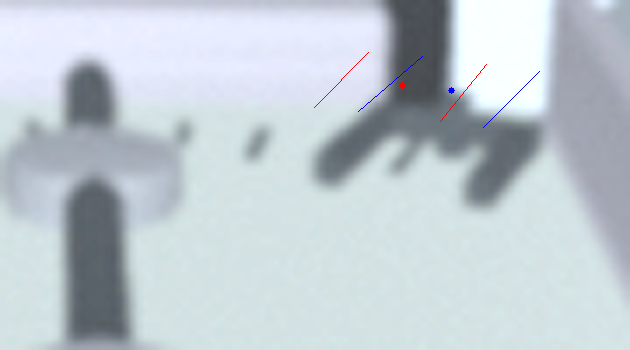

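```bash
cat > f3.py <<'E'
from fit import *
x0,y0,S=270,175,7
Z=lambda x,y:np.array([x/S-.5+x0,y/S-.5+y0])
L=[Z(330,170),Z(390,118)]; Rr=[Z(482,190),Z(535,140)]
def dist(p,a,b): d=(b-a)/np.linalg.norm(b-a); q=p-a; return d[0]*q[1]-d[1]*q[0]
for y in (o[1],0,-.002):
  for fix in (0,1):
    def f(v):
        oo=[v[1],y,o[2]*1]; w=v[2]
        r=[dist(p,P(.07,v[0],-w,oo),P(.09,v[0],-w,oo)) for p in L]+[dist(p,P(.07,v[0],w,oo),P(.09,v[0],w,oo)) for p in Rr]
        if fix: # open ends near r=.070
            r+=list(.7*(P(.071,v[0],-w,oo)-L[0]))+list(.7*(P(.071,v[0],w,oo)-Rr[0]))
        else: r+=[(v[1]+.008)*500]
        return np.array(r)
    v=least_squares(f,[.4,-.01,.007],x_scale=[.1,.01,.01]); print('y0',y,'fix',fix,v.x.round(4),v.cost)
E
python3 f3.py
```

```text
y0 -0.0009717855208725333 fix 0 [ 0.3996 -0.0088  0.0075] 0.5304390712185332
y0 -0.0009717855208725333 fix 1 [ 0.4019 -0.0091  0.0074] 0.49455265896542916
y0 0 fix 0 [ 0.3902 -0.0089  0.0075] 0.7790224676937118
y0 0 fix 1 [ 0.3891 -0.009   0.0074] 0.8382038084709921
y0 -0.002 fix 0 [ 0.4094 -0.0086  0.0075] 0.32978294242939615
y0 -0.002 fix 1 [ 0.4157 -0.0093  0.0074] 0.2426811792645064
```

Index is about 0.40, so I'm adding 0.05 rad.

Call:
servo_tool:
  deltas:
    - {"dx": -2.1, "dy": 2.7, "dz": -1.3, "rx": -0.013, "ry": -0.0104, "rz": 0, "fingers": 1}
    - {"dx": -2.1, "dy": 2.7, "dz": -1.3, "rx": -0.013, "ry": -0.0104, "rz": 0, "fingers": 1}
    - {"dx": -2.1, "dy": 2.6, "dz": -1.4, "rx": -0.013, "ry": -0.0104, "rz": 0, "fingers": 1}
    - {"dx": 0, "dy": 0, "dz": 0, "rx": 0, "ry": 0, "rz": 0, "fingers": 1}
    - {"dx": 0, "dy": 0, "dz": 0, "rx": 0, "ry": 0, "rz": 0, "fingers": 1}
    - {"dx": 0, "dy": 0, "dz": 0, "rx": 0, "ry": 0, "rz": 0, "fingers": 1}
    - {"dx": 0, "dy": 0, "dz": 0, "rx": 0, "ry": 0, "rz": 0, "fingers": 1}
    - {"dx": 0, "dy": 0, "dz": 0, "rx": 0, "ry": 0, "rz": 0, "fingers": 1}

```text
clock: 12.7
tcp_pos: [0.4312, 0.0613, 0.2554]
orientation: [0.065, -0.325, 0.925, -0.187]
wrist_force: [-1.2, 3.1, -1.2]
finger_gap: 0.0336
```

Call:
servo_tool:
  deltas:
    - {"dx": 0, "dy": 0, "dz": 0, "rx": 0, "ry": 0, "rz": 0, "fingers": 1}
    - {"dx": 0, "dy": 0, "dz": 0, "rx": 0, "ry": 0, "rz": 0, "fingers": 1}
    - {"dx": 0, "dy": 0, "dz": 0, "rx": 0, "ry": 0, "rz": 0, "fingers": 1}
    - {"dx": 0, "dy": 0, "dz": 0, "rx": 0, "ry": 0, "rz": 0, "fingers": 1}
    - {"dx": 0, "dy": 0, "dz": 0, "rx": 0, "ry": 0, "rz": 0, "fingers": 1}
    - {"dx": 0, "dy": 0, "dz": 0, "rx": 0, "ry": 0, "rz": 0, "fingers": 1}
    - {"dx": 0, "dy": 0, "dz": 0, "rx": 0, "ry": 0, "rz": 0, "fingers": 1}
    - {"dx": 0, "dy": 0, "dz": 0, "rx": 0, "ry": 0, "rz": 0, "fingers": 1}

```text
clock: 13.5
tcp_pos: [0.4315, 0.0613, 0.2556]
orientation: [0.066, -0.325, 0.925, -0.187]
wrist_force: [-1.7, 0.5, -1.5]
finger_gap: 0.0334
```

Call:
servo_tool:
  deltas:
    - {"dx": 0, "dy": 0, "dz": 0, "rx": 0, "ry": 0, "rz": 0, "fingers": 1}
    - {"dx": 0, "dy": 0, "dz": 0, "rx": 0, "ry": 0, "rz": 0, "fingers": 1}
    - {"dx": 0, "dy": 0, "dz": 0, "rx": 0, "ry": 0, "rz": 0, "fingers": 1}
    - {"dx": 0, "dy": 0, "dz": 0, "rx": 0, "ry": 0, "rz": 0, "fingers": 1}
    - {"dx": 0, "dy": 0, "dz": 0, "rx": 0, "ry": 0, "rz": 0, "fingers": 1}
    - {"dx": 0, "dy": 0, "dz": 0, "rx": 0, "ry": 0, "rz": 0, "fingers": 1}
    - {"dx": 0, "dy": 0, "dz": 0, "rx": 0, "ry": 0, "rz": 0, "fingers": 1}
    - {"dx": 0, "dy": 0, "dz": 0, "rx": 0, "ry": 0, "rz": 0, "fingers": 1}

```text
clock: 14.3
tcp_pos: [0.4315, 0.0613, 0.2556]
orientation: [0.066, -0.325, 0.925, -0.187]
wrist_force: [-1.4, 1.6, -0.4]
finger_gap: 0.0334
```

```bash
sed -i 's/230:350/275:355/;s/140:260/165:245/' look.py; python3 look.py d2.png; python3 -c "
from fit import *
print(P(.08,.4,0,o),P(.08,.35,0,o))"
```

```text
[-2.01284905  1.62467977 -1.34626824] [0.4314562  0.06125806 0.25561467] 14.6 0.03348263911581223 [ 0.13133821 -0.0493854  -0.55190323  0.85338405 -0.33940244 -0.58078213]
tilt -0.3994762371758826 pitch -0.00018689772393347404 foot [0.48389484 0.00050362 0.06358776]
pointer_tip 0.7 [271.2, 184.5, 331.5, 249.2] [299.56029532 219.08613618]
index_mark 0.67 [317.8, 186.2, 347.9, 200.6] [338.53211009 195.04587156]
[331.69743822 187.1761526 ] [325.90448216 186.53886809]
```

View pics/d2.png

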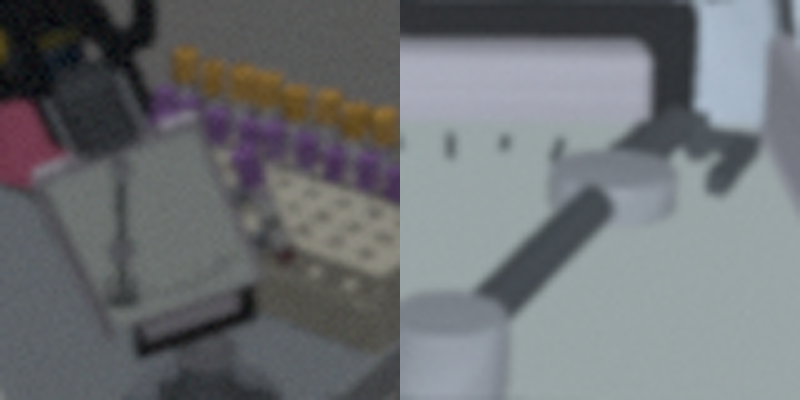

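In d2 the pointer tip is at about (331,188.6), as predicted for 0.40 (331.7,187.2). The bob hides the near prong, so I'll check with an averaged scene view, which faces the dial.

```bash
cat > f4.py <<'E'
from fit import *
s=env.get_state(); q=s['orientation']; M=R.from_quat([q[1],q[2],q[3],q[0]]).as_matrix(); t=np.array(s['tcp_pos'])
n=16; cs=[cam('scene') for _ in range(n)]; a=cs[0]; im=np.mean([c['img'] for c in cs],0)
W=lambda rad,i,w,x:proj(a,t+M@(foot+G@np.array([x,o[1]+rad*np.sin(i)+w*np.cos(i),.118+o[2]-rad*np.cos(i)+w*np.sin(i)])))
p=W(.07,.4,0,-.009); x0,y0=(p-[17,25]).astype(int); S=11
A=cv2.resize(im[y0:y0+46,x0:x0+36],None,fx=S,fy=S,interpolation=cv2.INTER_CUBIC)
lo,hi=np.percentile(A,1),np.percentile(A,99); A=np.clip((A-lo)/(hi-lo)*255,0,255).astype(np.uint8)[:,:,::-1].copy()
B=A.copy(); px=lambda p:tuple(np.int32((p-[x0,y0]+.5)*S))
for w in (-.0075,.0075): cv2.line(B,px(W(.07,.4,w,-.009)),px(W(.09,.4,w,-.009)),(0,0,255),1)
cv2.line(B,px(W(.0,.4,0,-.0156)),px(W(.08,.4,0,-.0156)),(0,255,0),1)
cv2.imwrite('pics/g.png',np.hstack([A,B])); print(A.shape,s['clock'])
E
python3 f4.py
```

```text
(506, 396, 3) 14.85
```

View pics/g.png

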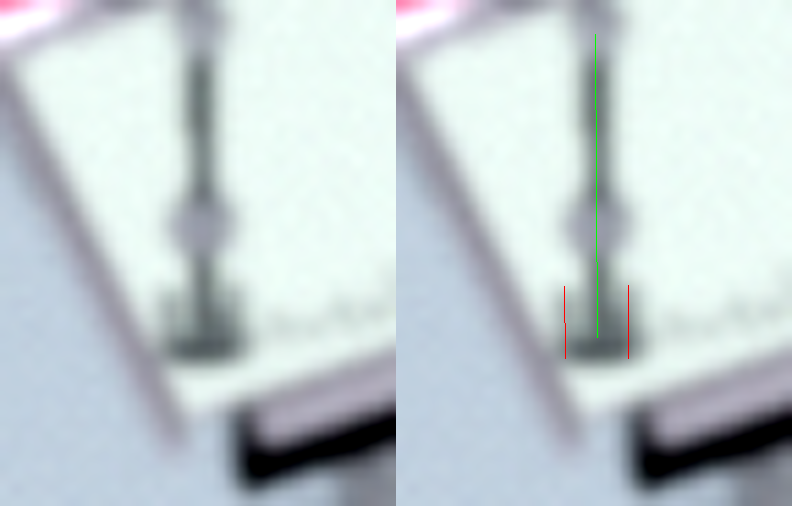

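The pointer at crop x≈203 hangs midway between the prongs (x≈170 and 238). Handing in.

```bash
python3 -c "
from workcell import env,job
s=env.get_state();print(s['clock'],s['qvel'].round(3),s['wrist_force'],s['finger_gap']);print(job.hand_in())"
```

```text
15.65 [ 0.001 -0.001 -0.001 -0.001  0.001 -0.001] [-2.04830402  1.85203093 -0.48449815] 0.0338000748837515
the job is handed in; nothing more can be done
None
```

The gauge stands on the grey stud, leaning about 0.40 rad towards its +y, with the pointer in the index fork and the gripper still holding it. I gripped it by the top, set the middle of its foot upright on the stud, and rocked it from there. The job was handed in at 15.7 s.

- **Pointer:** the averaged scene view shows it midway between the prongs, 203 px against a prong centre of 204 px. The wrist view agrees, with the tip within 2 px of where a 0.40 lean should put it. The arm was at rest.
- **Stud:** it is part of the way down, but two checks disagree on how far. The foot's height gives about 6.5 mm and the change in wrist force about 4.5 mm; the force reading is noisy. Full travel is 12 mm.
- **Foot on the stud:** its middle is within a few millimetres of the stud's contact point, as worked out from the tool pose; I did not measure it in a separate picture.
- **Bystanders:** no move came near them, but I did not check them again afterwards.

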